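# Load a reagent cartridge under the dock's spring flap

### The job

With one fingertip, press down the steel thumb lever of the docking station to raise its spring-closed flap, and while that finger keeps the flap up, push the cartridge standing in the lane under it with the other finger until it is fully home against the reader. Then let the lever go so that the flap snaps shut behind the cartridge, and take the hand clear. Only push: do not lift the cartridge, and leave the other things on the bench where they are.

Things in the scene. Friction and masses are not known exactly. Their poses are not given: they have to be found in the camera images.
- dock: Docking station fixed to the bench, at any place and yaw. Origin on the bench surface, straight below the hinge, at the flap's lip; x runs along the lane in the pushing direction, y left, z up. Grey base plate 8 mm thick (x -182 to 63, y -96 to 80 mm). Three bearing posts 12 mm wide, 62 mm high, carry the hinge rod at y = 0, at x -172, -10 and 55 mm.
- lane_end (a point): Point on the lane's floor, 8 mm above the bench, at its end (dock x 62, y -46 mm): the front face of the white reader housing (140 x 180 mm, 88 mm high), against which the cartridge is home. The lane is 47 mm wide, centred on dock y = -46 mm, between aluminium rails 8 mm thick with tops 21 mm above the bench.
- flap (a joint): Flap angle about its hinge, along the dock's x at y = 0, 56 mm above the bench. 0 = shut (sprung), 0.75 rad = open (hard stop). It is a rocker: steel thumb lever left of the hinge, clear cover with a lip over the lane's end to the right. Pressing the lever down raises the cover. Pressed 45 mm from the hinge it takes about 2 N at first, 5 N at the stop. The lip clears the cartridge from 0.45 rad.
- lever_mid (a point): Middle of the thumb lever's top (dock x -89, y 45, 58 mm above the bench when shut); moves with it. The lever is a level steel plate 4 mm thick, x -174 to -4, y 5 to 67 mm; it may be pressed anywhere along its length, and a finger can slide along it. At the stop it slopes down to the left, its top 32 mm above the bench 40 mm left of the hinge.
- lip (a point): Middle of the lower edge of the flap's steel lip (dock x 0, y -48 mm, 48 mm above the bench when shut); moves with the flap. The lip is 4 mm thick in x, 64 mm wide. From it the clear cover reaches over the lane to dock x 60, y -4 to -80 mm, 67 mm above the bench when shut.
- cartridge: White plastic cartridge, loose, about 150 g, standing in the lane: 80 mm long (its x, along the lane), 44 mm wide. Front 52 mm a block 48 mm high; rear 28 mm, the tail, a step 36 mm high. Origin at the centre of its underside. The shut lip stops the block but passes over the tail, so at home (origin at dock x 22 mm) the tail sticks out under the lip.
- cartridge_tail (a point): Centre of the cartridge's rear face, the face to push, 40 mm behind its origin and half-way up the tail: 26 mm above the bench; the tail's top is 44 mm above the bench.
- spare_cartridge: A second cartridge of the same shape standing on the bench to the right of the dock, not in the lane; leave it. Origin at the centre of its underside.
- jar: White jar, 40 mm across, 60 mm high, to the right of the dock; leave it. Origin under its centre.
- tape: Roll of tape lying flat, 90 mm across, 24 mm high, to the left of the dock; leave it. Origin under its centre.
- marker: Black marker pen, 130 mm long, 14 mm thick, lying to the left of the dock; leave it.
- bottle: White bottle, 64 mm across, 130 mm high, at the left of the bench; leave it.
- beaker: Glass beaker, 70 mm across, 90 mm high, at the left of the bench; leave it.
- tube_rack: Red tube rack, 200 x 100 x 35 mm, with tubes to 49 mm high, at the right of the bench; leave it.
Mind the look-alikes: they are no part of the job. Leave any purple look-alike of the cartridge alone.

How it is judged:
On the way, in this order (a step that is already met when the one before it is completed fails the run):
1. a finger presses the lever and holds the flap open while the cartridge is still outside (value of joint flap above 0.4 rad and contact force between the fingers and flap above 0.5 N and x of cartridge in the frame of dock below -0.038 m), for 0.1 s.
2. with the flap held open by one finger, the other pushes the cartridge under it (value of joint flap above 0.35 rad and contact force between the fingers and flap above 0.5 N and contact force between the fingers and cartridge above 0.1 N and x of cartridge in the frame of dock above -0.025 m), for 0.05 s.
At the end, for the whole second after the job is handed in: The cartridge stands flat in the lane, at rest, within 5 mm of the reader's face, its tall block beyond the lip, and the flap is shut (below 0.06 rad) (x of cartridge in the frame of dock between 0.017 and 0.026 m and y of cartridge in the frame of dock between -0.052 and -0.04 m and height (world z) of cartridge below 0.012 m and angle between cartridge's own z axis and vertical below 0.08 rad and value of joint flap below 0.06 rad and linear speed of cartridge below 0.01 m/s); the robot touches nothing.
It fails at once if the cartridge is lifted or tipped (height (world z) of cartridge above 0.02 m or angle between cartridge's own z axis and vertical above 0.3 rad).
It fails at once if another thing on the bench is disturbed (moved by more than 30 mm) (distance of any of spare_cartridge, jar, tape, marker, bottle, beaker, tube_rack from where it was at the start of the episode above 0.03 m).
It also fails if it takes over 35 s, if anything falls off the work surface, if the arm or the gripper's body presses on something with over 40 N, if the wrist force passes 120 N, or if a joint passes its speed limit or range.

### The arm

A 7-joint arm with a two-finger parallel gripper is mounted at the origin on the work surface. World frame = base frame: x ahead of the robot, y to its left, z up, the work surface at z = 0. Lengths are in m, angles in rad, forces in N, time in s.
With the tool pointing down it reaches from about 0.4 to 0.85 m from the base axis. Payload 10.4 kg.
Tool frame: the origin (TCP) lies midway between the tips of the shut fingers; the grasp point (between the pads) lies 19 mm behind it (r.grasp_offset is the distance from the TCP to the grasp point, in m); z points along the fingers, y is the line along which they close (so a half turn about z gives the same grasp; the last joint's range is limited). The gripper opens to 87 mm and grips with 3 to 60 N. Pads are 19 mm wide; open, the fingers measure 117 mm over their backs; the gripper's body (75 mm by 190 mm) begins 51 mm behind the grasp point.
Start: joints at [1.165, 0.332, -0.065, 1.46, 0.022, 1.35, -0.088], TCP at [0.233, -0.58, 0.223] pointing down, gripper open.
Joint ranges: [-2.6, 2.6], [-0.5, 2.12], [-1.47, 1.34], [0.16, 2.42], [-1.27, 4.41], [0.06, 2.06], [-2.6, 2.6]. Speed limits (rad/s): [2.22, 2.22, 2.79, 2.79, 3.14, 3.14, 3.14].

### API

Orientations are given as a unit quaternion [x, y, z, w].
In Python, from bench import r gives the robot as it stands.
- The arm moves only by the tool drive_tool, never from a script. Its argument "moves" is a list that holds one entry, the list of rows, each a list of 7 numbers: the shift along the tool's x, y, z in m, then the turn, a rotation vector about the tool's x, y, z in rad, then the opening, from 0 (shut) to 1 (fully open). In form: [[[tx, ty, tz, ax, ay, az, jaw], ...]]. A call has 1 to 10 rows; each row shifts and turns the commanded pose from where the row before left it, along the tool's axes as they then stand; what a row does not reach is not made up. A row lasts 1/10 s, in which the tool goes at most 50 mm and 8.59 degrees, less where a joint would pass 70% of its speed; a pose out of reach is approached as far as the arm can. A call is refused whole if a number of a shift passes 0.05 or a number of a turn 0.15, either way. A call with a gripper value outside its range is refused whole. The fingers move at their own pace and stop on an object; "squeeze" is the grip in N (left out, the last holds). Time passes only in rows, so rows that do not move let the fingers close. It gives the time, the measured TCP pose, the force, the opening and the grip force at its end, in the units of the state.
- r.read_state(): the state, without advancing time (a new reading comes with each control period).
- r.camera(name): name is "scene" or "top"; returns the picture (400x640x3 uint8, red, green, blue); there is no depth.
- r.camera_info(name): a dict with "mtx" (3x3 intrinsics, pixels), "rvec" (rotation vector, rad) and "tvec" (3), from world to camera coordinates, as OpenCV has them. Camera axes: x right, y down, z forward; pixel columns grow to the right and rows downward; lengths in m; the calibration is good to about 2 mm. A picture is of the moment at which its call begins. camera_info takes no time and is no camera call.
- r.close_job(): hands the job in; it is judged then, once.
Trained networks look in the newest picture that a camera, given by its name, has taken for a name from the list of things; names that differ only in an ending like _2 or _b are one class to them, and where a whole thing is asked for, a point or a joint stands for the part that bears it (a point fixed in the world has none). Each returns a list of dicts, best first, with "conf" (0 to 1); they miss things now and then, are a little off and sometimes report something else, mostly with a low value. They report only what shows in the picture. A call takes as long as a camera call. They do not tell look-alikes from the thing itself.
- r.find_in(camera, query): "bbox" ([left, top, right, bottom] in pixels, round what is visible of it).
- r.place_of(camera, query): "at" ([column, row] in pixels: a listed point, or the origin of a listed thing).
The state is a dict: "time": time; "joint_positions": joint angles; "joint_vel": joint speeds; "joint_torque": joint torques, N m; "ee_pos": TCP position; "eef_rot": TCP orientation; "ft_force": force on the tool from outside, world axes, zero at the start; "torque": the same for the moment, N m; "width": finger opening in m; "grip_force": force on a finger pad.
Only numpy, scipy, OpenCV 4.12 (cv2) and the standard library are available. Lean on these libraries where they do the work, as an engineer would, in place of code of your own. Each camera call takes 0.05 s, during which the arm holds its last target. There are 200 camera calls.

## Working session

There is one attempt and no reset: what is moved stays moved. The work goes in short steps, Python scripts to look and compute and a tool call to move; the robot and the scene stay as the last step left them, time stands still between calls to the robot, and variables do not carry over. Pictures are saved under pics/ and viewed, at most 10 in all, crops included, and the job is handed in when it is done.

Besides the shell and the picture viewer there is one more tool, called after ">>>" as a command line: name --argument value ..., lists and objects as JSON in quotes. drive_tool: Moves the arm, as the interface text tells. Its arguments: {"type":"object","properties":{"moves":{"type":"array"},"squeeze":{"type":"number"}},"required":["moves"]}

```bash
mkdir -p pics
cat > h.py <<'E'
import numpy as np,cv2
from bench import r
from scipy.spatial.transform import Rotation as R
def ray(cam,px):
    i=r.camera_info(cam);K=np.array(i['mtx'],float);Rm=cv2.Rodrigues(np.array(i['rvec'],float))[0];t=np.array(i['tvec'],float).ravel()
    d=Rm.T@np.linalg.inv(K)@np.array([px[0],px[1],1.]);return -Rm.T@t,d
def at_z(cam,px,z):
    o,d=ray(cam,px);return o+d*(z-o[2])/d[2]
def proj(cam,P):
    i=r.camera_info(cam);return cv2.projectPoints(np.array(P,float).reshape(-1,3),np.array(i['rvec'],float),np.array(i['tvec'],float),np.array(i['mtx'],float),None)[0].reshape(-1,2)
E
python3 - <<'E'
from h import *
for c in('scene','top'):
    cv2.imwrite(f'pics/{c}0.png',r.camera(c)[:,:,::-1])
    print(c,ray(c,(320,200)))
    for q,z in(('lane_end',.008),('lever_mid',.058),('lip',.048),('cartridge_tail',.026),('cartridge',.008),('dock',0),('spare_cartridge',0),('jar',0)):
        for d in r.place_of(c,q)[:3]: print(q,np.round(d['at'],1),round(d['conf'],2),np.round(at_z(c,d['at'],z)[:2],4))
s=r.read_state();print(s['time'],s['ee_pos'],R.from_quat(s['eef_rot']).as_matrix().round(3),s['width'])
E
```

```text
scene (array([1.11013244, 0.49882456, 0.76065983]), array([-0.52035465, -0.51608743, -0.68043331]))
lane_end [361.3 229.1] 0.44 [0.5409 0.0855]
lever_mid [326.3 194.1] 0.89 [ 0.5442 -0.038 ]
lip [279.  197.8] 0.72 [ 0.6354 -0.1292]
cartridge_tail [312.5 183. ] 0.94 [ 0.5108 -0.1252]
cartridge_tail [305.6 154.7] 0.85 [ 0.4271 -0.2397]
cartridge [301.4 195.2] 0.97 [ 0.5568 -0.1255]
cartridge [304.7 151.1] 0.61 [ 0.3984 -0.2744]
dock [290.5 217.3] 0.89 [ 0.6344 -0.0886]
spare_cartridge [274.9 171.8] 0.88 [ 0.532  -0.2717]
jar [236.1 191. ] 0.56 [ 0.6711 -0.287 ]
top (array([ 0.5075456 , -0.03341924,  1.06417915]), array([ 0.05741171,  0.04349129, -0.99752992]))
lane_end [371.5 156.2] 0.97 [ 0.6877 -0.1362]
lever_mid [338. 206.] 0.76 [ 0.5479 -0.0373]
lip [379.  176.2] 0.61 [ 0.6257 -0.1506]
cartridge_tail [414.8 249.5] 0.83 [ 0.4244 -0.243 ]
cartridge_tail [373.2 217.3] 0.72 [ 0.5153 -0.1331]
cartridge [428.6 257.4] 0.85 [ 0.4003 -0.2836]
cartridge [371.9 200.4] 0.78 [ 0.5628 -0.1329]
cartridge [302.9 145.8] 0.63 [0.724 0.057]
dock [357.  175.6] 0.9 [ 0.635 -0.094]
spare_cartridge [422.2 213. ] 0.61 [ 0.5236 -0.2731]
jar [418.1 159.4] 0.73 [ 0.6755 -0.2681]
jar [424.7 216.2] 0.67 [ 0.5144 -0.2797]
0.9 [ 0.23347907 -0.57976941  0.22257536] [[ 0.928  0.374  0.   ]
 [ 0.374 -0.928 -0.   ]
 [ 0.     0.    -1.   ]] 0.08690650344184955
```

View pics/top0.png

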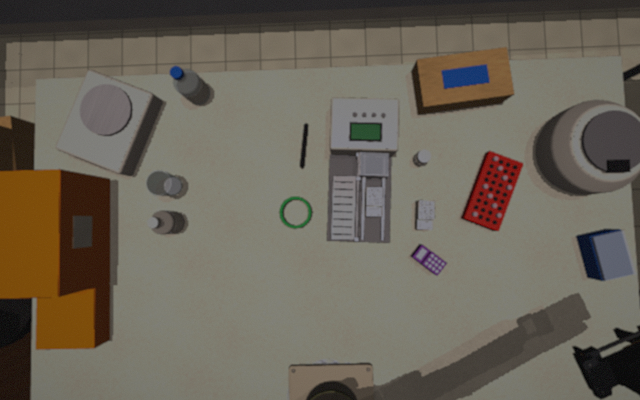

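View pics/scene0.png

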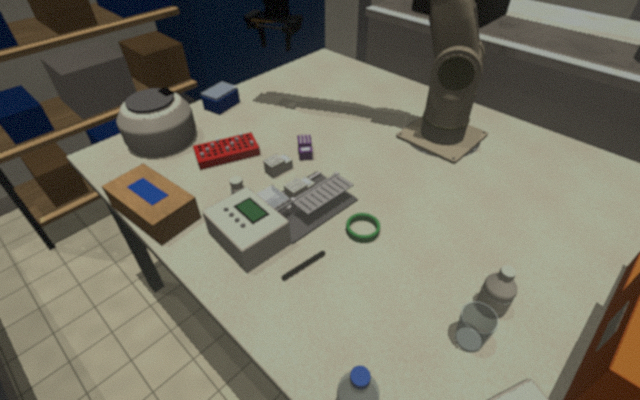

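White cartridge candidates in the top picture: one in the lane at about (373,200), the spare at (425,214) and a purple look-alike at (429,259). I choose the one in the lane. Next I fit the dock pose and check it in a close crop.

```bash
cat > fit.py <<'E'
from h import *
from scipy.optimize import least_squares
D=lambda p,P:np.c_[(np.array(P,float)[:,:2]@np.array([[np.cos(p[2]),np.sin(p[2])],[-np.sin(p[2]),np.cos(p[2])]]))+p[:2],np.array(P,float)[:,2]]
E
python3 - <<'E'
from fit import *
names={'lane_end':(.062,-.046,.008),'lever_mid':(-.089,.045,.058),'lip':(0,-.048,.048),'dock':(0,0,0)}
obs=[]
for c in('scene','top'):
  for k in range(3):
    im=r.camera(c)
    for q,P in names.items():
        if c=='scene' and q=='lane_end':continue
        d=r.place_of(c,q)
        if d: obs.append((c,P,d[0]['at'],q))
def res(p): return np.concatenate([(proj(c,D(p,[P]))[0]-a) for c,P,a,q in obs])
s=least_squares(res,[.635,-.094,-.07],loss='soft_l1')
print(s.x,[(o[0],o[3],x.round(1)) for o,x in zip(obs,res(s.x).reshape(-1,2))][::3])
p=s.x;np.save('p.npy',p)
im=r.camera('top')[:,:,::-1];x0,y0,w,h=310,85,130,160;S=4.5
big=cv2.resize(im[y0:y0+h,x0:x0+w],None,fx=3.6,fy=3.6,interpolation=cv2.INTER_CUBIC)
def poly(P,col):
    q=(proj('top',D(p,P))-[x0,y0]+.5)*3.6;cv2.polylines(big,[q.astype(np.int32)],True,col,1)
rect=lambda a,b,c,d,z:[(a,c,z),(b,c,z),(b,d,z),(a,d,z)]
poly(rect(-.182,.063,-.096,.08,.008),(0,0,255));poly(rect(-.174,-.004,.005,.067,.058),(0,255,0))
poly(rect(.062,.202,-.098,.082,.088),(255,0,255));poly(rect(-.18,.062,-.0695,-.0225,.021),(255,0,0))
for q,z in(('cartridge',.008),('cartridge_tail',.026)):
  for c in('scene','top'):
    r.camera(c)
    for d in r.place_of(c,q)[:2]:
      v=at_z(c,d['at'],z)[:2]-p[:2];print(c,q,v[0]*np.cos(p[2])+v[1]*np.sin(p[2]),-v[0]*np.sin(p[2])+v[1]*np.cos(p[2]))
cv2.imwrite('pics/fit.png',big)
E
```

```text
[ 0.63250848 -0.09158188 -0.05572534] [('scene', 'lever_mid', array([-2.8, -1. ])), ('scene', 'lip', array([-1.5, -3.4])), ('scene', 'lip', array([-0.1,  0.6])), ('top', 'lever_mid', array([ 0.8, -0.9])), ('top', 'lane_end', array([ 0.5, -0.5])), ('top', 'dock', array([-3.6,  1.6])), ('top', 'lip', array([-3.1,  1.6]))]
scene cartridge -0.07090526191898842 -0.03301092951400396
scene cartridge -0.22290230767563887 -0.19073311767802714
top cartridge -0.22323672317903506 -0.20084511527434995
top cartridge -0.06964502139341684 -0.05130008021499794
scene cartridge_tail -0.12448384095105623 -0.04008262340669217
scene cartridge_tail -0.013995102257416583 -0.06392874335751418
top cartridge_tail -0.1099259885286687 -0.04239443226981668
top cartridge_tail -0.1952709207454305 -0.16294428941429911
```

View pics/fit.png

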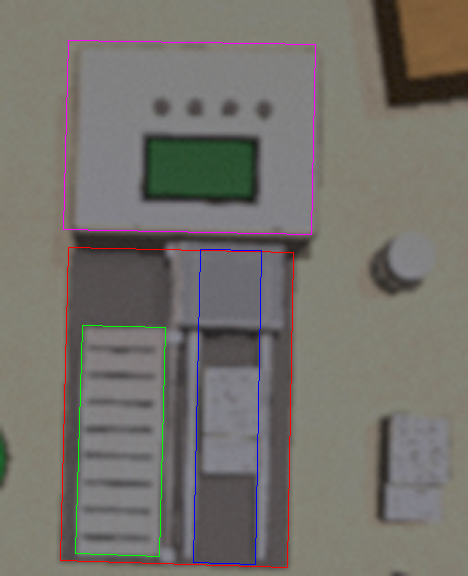

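The top crop shows the dock outline matching to about 2 mm. The lane cartridge has its rear edge at crop (229,473), near dock x ≈ -112 mm, and the spare sits at crop (415,465). I will approach with the hand tilted back, so its body clears the raised flap, and rolled so the right finger is lower.

>>> drive_tool --moves '[[[0.036, -0.0305, 0.002, 0, 0, 0, 0.93], [0.036, -0.0305, 0.002, 0, 0, 0, 0.93], [0.036, -0.0305, 0.002, 0, 0, 0, 0.93], [0.036, -0.0305, 0.002, 0, 0, 0, 0.93], [0.036, -0.0305, 0.002, 0, 0, 0, 0.93], [0.036, -0.0305, 0.002, 0, 0, 0, 0.93], [0.036, -0.0305, 0.002, 0, 0, 0, 0.93], [0.036, -0.0305, 0.002, 0, 0, 0, 0.93], [0.036, -0.0305, 0.002, 0, 0, 0, 0.93], [0.036, -0.0305, 0.002, 0, 0, 0, 0.93]]]'

```text
time: 3.7
ee_pos: [0.4541, -0.1607, 0.2028]
eef_rot: [0.982, 0.19, 0.0, 0.0]
ft_force: [0.4, 0.2, -0.3]
width: 0.0812
grip_force: 0.0
```

>>> drive_tool --moves '[[[0.034, -0.0305, 0, 0, 0, 0, 0.93], [0.034, -0.0305, 0, 0, 0, 0, 0.93], [0, 0, 0, 0, 0, 0.11, 0.93], [0, 0, 0, 0, 0, 0.11, 0.93], [0, 0, 0, 0, 0, 0.11, 0.93], [0, 0, 0, 0, 0, 0.108, 0.93], [0, 0, 0, 0, 0.11, 0, 0.93], [0, 0, 0, 0, 0.11, 0, 0.93], [0, 0, 0, 0, 0.11, 0, 0.93], [0, 0, 0, 0, 0.106, 0, 0.93]]]'

```text
time: 4.7
ee_pos: [0.4939, -0.0807, 0.2033]
eef_rot: [0.975, -0.027, 0.219, 0.007]
ft_force: [0.6, 0.9, -0.3]
width: 0.0808
grip_force: 0.0
```

>>> drive_tool --moves '[[[0, 0, 0, 0.07, 0, 0, 0.93], [0, 0, 0, 0.07, 0, 0, 0.93], [0, 0, 0, 0, 0, 0, 0.93]]]'

```text
time: 5.0
ee_pos: [0.4935, -0.0819, 0.2026]
eef_rot: [0.974, -0.013, 0.218, -0.063]
ft_force: [0.1, 1.2, -0.1]
width: 0.0812
grip_force: 0.0
```

```bash
cat > st.py <<'E'
from fit import *
p=np.load('p.npy')
def st():
    s=r.read_state();Rd=R.from_euler('z',p[2]).as_matrix()
    M=Rd.T@R.from_quat(s['eef_rot']).as_matrix();t=Rd.T@(np.array(s['ee_pos'])-[p[0],p[1],0])
    print('t',round(s['time'],2),'dock tcp mm',(t*1e3).round(1),'F',(Rd.T@s['ft_force']).round(2),'w',round(s['width'],4))
    for n,o in(('L',-1),('R',1)):
        for e in(-1,1): print(n,'inner edge','front' if e>0 else 'rear',((t+M@[e*.0095,o*s['width']/2,0])*1e3).round(1))
    return s,M,t
if __name__=='__main__':
    s,M,t=st();print(M.round(3))
E
python3 st.py
```

```text
t 5.0 dock tcp mm [-139.3    1.9  202.6] F [ 0.03  1.18 -0.07] w 0.0812
L inner edge rear [-150.3   42.1  203.8]
L inner edge front [-133.    42.1  211.8]
R inner edge rear [-145.6  -38.3  193.4]
R inner edge front [-128.4  -38.3  201.4]
[[ 0.906  0.057  0.419]
 [-0.002 -0.99   0.14 ]
 [ 0.423 -0.128 -0.897]]
```

>>> drive_tool --moves '[[[-0.011, 0.0033, 0.0233, 0, 0, 0, 0.93], [-0.011, 0.0033, 0.0233, 0, 0, 0, 0.93], [-0.011, 0.0033, 0.0233, 0, 0, 0, 0.93], [-0.011, 0.0033, 0.0233, 0, 0, 0, 0.93], [-0.011, 0.0033, 0.0233, 0, 0, 0, 0.93], [0, 0, 0, 0, 0, 0, 0.93]]]'

```text
time: 5.6
ee_pos: [0.4917, -0.0791, 0.0697]
eef_rot: [0.975, -0.012, 0.215, -0.063]
ft_force: [-1.3, -0.0, -0.5]
width: 0.081
grip_force: 0.0
```

Run:
```python
from st import *
st()
ims=[]
for c,(x0,y0,w,h) in(('top',(310,120,110,130)),('scene',(220,130,160,130))):
    im=r.camera(c)[y0:y0+h,x0:x0+w,::-1];ims.append(cv2.resize(im,(w*540//h//1 if 0 else int(w*2.9),int(h*2.9)),interpolation=cv2.INTER_CUBIC))
cv2.imwrite('pics/hover.png',np.hstack(ims))
```

```text
t 5.6 dock tcp mm [-141.3    4.6   69.7] F [-1.25 -0.08 -0.47] w 0.081
L inner edge rear [-152.4   44.7   70.9]
L inner edge front [-135.1   44.7   78.8]
R inner edge rear [-147.5  -35.4   60.5]
R inner edge front [-130.3  -35.4   68.5]
```

View pics/hover.png

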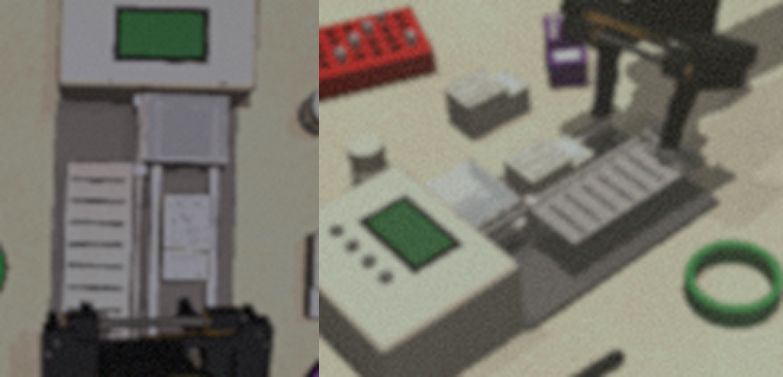

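The fingers hover at the right places: left over the lever's rear end (about (675,145) in the right half of the picture), right over the lane behind the cartridge. Next I press down.

>>> drive_tool --moves '[[[-0.0034, 0.001, 0.0072, 0, 0, 0, 0.93], [-0.0034, 0.001, 0.0072, 0, 0, 0, 0.93], [-0.0034, 0.001, 0.0072, 0, 0, 0, 0.93], [-0.0034, 0.001, 0.0072, 0, 0, 0, 0.93], [0, 0, 0, 0, 0, 0, 0.93]]]'

```text
time: 6.2
ee_pos: [0.4935, -0.0804, 0.0398]
eef_rot: [0.974, -0.012, 0.217, -0.062]
ft_force: [1.8, 0.2, 3.2]
width: 0.081
grip_force: 1.5
```

```bash
python3 st.py
```

```text
t 6.2 dock tcp mm [-139.4    3.4   39.8] F [1.8  0.31 3.21] w 0.081
L inner edge rear [-150.4   43.5   41. ]
L inner edge front [-133.1   43.5   49. ]
R inner edge rear [-145.6  -36.7   30.7]
R inner edge front [-128.4  -36.7   38.7]
[[ 0.907  0.059  0.418]
 [-0.    -0.99   0.14 ]
 [ 0.422 -0.127 -0.898]]
```

>>> drive_tool --moves '[[[-0.0028, 0.0009, 0.006, 0, 0, 0, 0.93], [-0.0028, 0.0009, 0.006, 0, 0, 0, 0.93], [0, 0, 0, 0, 0, 0, 0.93], [0, 0, 0, 0, 0, 0, 0.93]]]'

```text
time: 6.6
ee_pos: [0.4936, -0.0801, 0.0271]
eef_rot: [0.974, -0.012, 0.217, -0.063]
ft_force: [1.0, 1.8, 3.0]
width: 0.0808
grip_force: 1.7
```

Run:
```python
from st import *
st()
ims=[]
for c,(x0,y0,w,h) in(('top',(310,120,110,130)),('scene',(220,130,160,130))):
    im=r.camera(c)[y0:y0+h,x0:x0+w,::-1];ims.append(cv2.resize(im,(int(w*2.9),int(h*2.9)),interpolation=cv2.INTER_CUBIC))
    for q in('lip','cartridge_tail'):print(c,q,[(np.round(d['at'],1),round(d['conf'],2)) for d in r.place_of(c,q)[:2]])
print('scene lip expected for a:')
for a in(0,.4,.5,.6,.75):
    y,z=-.048,-.008;print(a,[proj(c,D(p,[(0,y*np.cos(a)-z*np.sin(-a)*1,.056-y*np.sin(a)+z*np.cos(a))]))[0].round(1) for c in('scene','top')])
cv2.imwrite('pics/press.png',np.hstack(ims))
```

```text
t 6.6 dock tcp mm [-139.4    3.8   27.1] F [0.88 1.86 2.98] w 0.0808
L inner edge rear [-150.4   43.8   28.2]
L inner edge front [-133.2   43.8   36.2]
R inner edge rear [-145.6  -36.2   17.9]
R inner edge front [-128.3  -36.2   26. ]
top lip [(array([379.4, 172.9]), 0.66)]
top cartridge_tail [(array([371.1, 214.4]), 0.88), (array([379.9, 174.4]), 0.54)]
scene lip [(array([363.2, 227.9]), 0.59)]
scene cartridge_tail [(array([303.4, 154.4]), 0.67), (array([309.7, 184.7]), 0.63)]
scene lip expected for a:
0 [array([278. , 195.1]), array([374.8, 174.8])]
0.4 [array([277.6, 189.9]), array([375.3, 173.9])]
0.5 [array([277.7, 188.8]), array([375. , 173.7])]
0.6 [array([278. , 187.9]), array([374.5, 173.4])]
0.75 [array([278.6, 186.7]), array([373.3, 173.1])]
```

View pics/press.png

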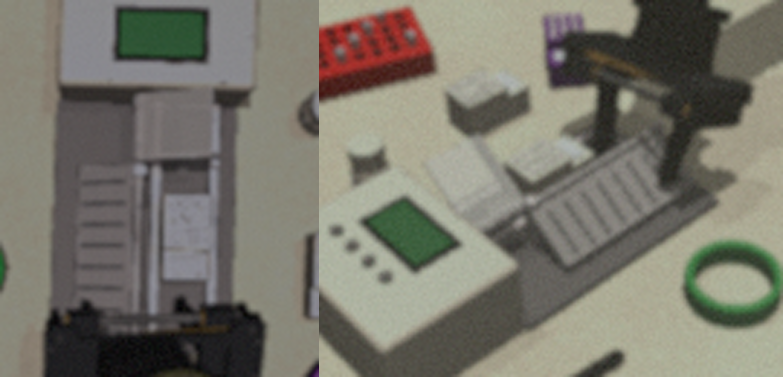

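The flap is raised (lip lifted at about (490,160) right half; lever sloping, ≈0.57 rad). I now push along the lane while holding that height.

>>> drive_tool --moves '[[[0.0054, 0.0004, 0.0025, 0, 0, 0, 0.93], [0.0054, 0.0004, 0.0025, 0, 0, 0, 0.93], [0.0054, 0.0004, 0.0025, 0, 0, 0, 0.93], [0.0054, 0.0004, 0.0025, 0, 0, 0, 0.93], [0.0054, 0.0004, 0.0025, 0, 0, 0, 0.93], [0.0054, 0.0004, 0.0025, 0, 0, 0, 0.93], [0, 0, 0, 0, 0, 0, 0.93]]]'

```text
time: 7.6
ee_pos: [0.5304, -0.0827, 0.0273]
eef_rot: [0.974, -0.012, 0.218, -0.062]
ft_force: [-0.5, 2.2, 2.2]
width: 0.0807
grip_force: 1.7
```

```bash
python3 st.py
```

```text
t 7.6 dock tcp mm [-102.5    3.2   27.3] F [-0.66  2.21  2.22] w 0.0807
L inner edge rear [-113.5   43.1   28.4]
L inner edge front [-96.3  43.1  36.5]
R inner edge rear [-108.7  -36.8   18.2]
R inner edge front [-91.5 -36.8  26.3]
[[ 0.906  0.06   0.419]
 [ 0.001 -0.99   0.14 ]
 [ 0.423 -0.126 -0.897]]
```

>>> drive_tool --moves '[[[0.0045, 0.0003, 0.0022, 0, 0, 0, 0.93], [0.0045, 0.0003, 0.0022, 0, 0, 0, 0.93], [0.0045, 0.0003, 0.0022, 0, 0, 0, 0.93], [0.0045, 0.0003, 0.0022, 0, 0, 0, 0.93], [0.0045, 0.0003, 0.0022, 0, 0, 0, 0.93], [0.0045, 0.0003, 0.0022, 0, 0, 0, 0.93], [0.0045, 0.0003, 0.0022, 0, 0, 0, 0.93], [0.0045, 0.0003, 0.0022, 0, 0, 0, 0.93], [0, 0, 0, 0, 0, 0, 0.93]]]'

```text
time: 8.5
ee_pos: [0.5703, -0.0849, 0.0264]
eef_rot: [0.974, -0.012, 0.218, -0.062]
ft_force: [-1.6, 2.3, 2.1]
width: 0.081
grip_force: 1.7
```

Run:
```python
from st import *
st()
ims=[]
for c,(x0,y0,w,h) in(('top',(310,120,110,130)),('scene',(220,130,160,130))):
    im=r.camera(c)[y0:y0+h,x0:x0+w,::-1];ims.append(cv2.resize(im,(int(w*2.9),int(h*2.9)),interpolation=cv2.INTER_CUBIC))
cv2.imwrite('pics/push.png',np.hstack(ims))
```

```text
t 8.5 dock tcp mm [-62.5   3.2  26.4] F [-1.69  2.22  2.11] w 0.081
L inner edge rear [-73.5  43.3  27.5]
L inner edge front [-56.3  43.3  35.6]
R inner edge rear [-68.6 -36.9  17.3]
R inner edge front [-51.4 -36.9  25.3]
```

View pics/push.png

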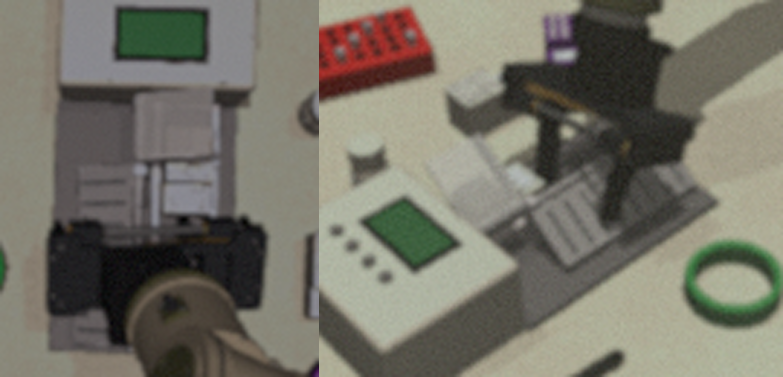

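The cartridge's block is going under the raised flap, with the tail at about (190,195) in the left half. I continue toward home.

>>> drive_tool --moves '[[[0.0045, 0.0003, 0.0021, 0, 0, 0, 0.93], [0.0045, 0.0003, 0.0021, 0, 0, 0, 0.93], [0.0045, 0.0003, 0.0021, 0, 0, 0, 0.93], [0.0045, 0.0003, 0.0021, 0, 0, 0, 0.93], [0.0045, 0.0003, 0.0021, 0, 0, 0, 0.93], [0, 0, 0, 0, 0, 0, 0.93]]]'

```text
time: 9.2
ee_pos: [0.5951, -0.0862, 0.0263]
eef_rot: [0.974, -0.012, 0.218, -0.062]
ft_force: [-1.0, 1.9, 2.2]
width: 0.0806
grip_force: 1.7
```

>>> drive_tool --moves '[[[0.0018, 0.0001, 0.0008, 0, 0, 0, 0.93], [0.0018, 0.0001, 0.0008, 0, 0, 0, 0.93], [0, 0, 0, 0, 0, 0, 0.93]]]'

```text
time: 9.5
ee_pos: [0.5983, -0.0865, 0.0262]
eef_rot: [0.974, -0.012, 0.218, -0.062]
ft_force: [-2.9, 1.8, 2.9]
width: 0.0805
grip_force: 2.1
```

```bash
python3 st.py
```

```text
t 9.5 dock tcp mm [-34.5   3.2  26.2] F [-2.98  1.63  2.89] w 0.0805
L inner edge rear [-45.5  43.   27.2]
L inner edge front [-28.2  43.   35.3]
R inner edge rear [-40.7 -36.7  17.1]
R inner edge front [-23.5 -36.7  25.1]
[[ 0.906  0.059  0.418]
 [ 0.    -0.99   0.14 ]
 [ 0.422 -0.126 -0.898]]
```

Force in x is rising, so I push on in 2 mm steps to see whether it is a real stop.

>>> drive_tool --moves '[[[0.0018, 0.0001, 0.0008, 0, 0, 0, 0.93], [0, 0, 0, 0, 0, 0, 0.93]]]'

```text
time: 9.7
ee_pos: [0.6001, -0.0866, 0.0261]
eef_rot: [0.974, -0.012, 0.217, -0.062]
ft_force: [-3.8, 2.2, 3.3]
width: 0.0812
grip_force: 3.0
```

>>> drive_tool --moves '[[[0.0018, 0.0001, 0.0008, 0, 0, 0, 0.93], [0, 0, 0, 0, 0, 0, 0.93]]]'

```text
time: 9.9
ee_pos: [0.601, -0.0867, 0.0258]
eef_rot: [0.974, -0.012, 0.216, -0.063]
ft_force: [-13.4, 2.8, 11.9]
width: 0.0807
grip_force: 7.6
```

>>> drive_tool --moves '[[[0.0018, 0.0001, 0.0008, 0, 0, 0, 0.93], [0, 0, 0, 0, 0, 0, 0.93]]]'

```text
time: 10.1
ee_pos: [0.6016, -0.0868, 0.0255]
eef_rot: [0.974, -0.012, 0.215, -0.063]
ft_force: [-25.5, 4.4, 21.3]
width: 0.0809
grip_force: 13.8
```

>>> drive_tool --moves '[[[-0.0036, -0.0002, -0.0016, 0, 0, 0, 0.93], [0, 0, 0, 0, 0, 0, 0.93]]]'

```text
time: 10.3
ee_pos: [0.6002, -0.0867, 0.0264]
eef_rot: [0.974, -0.012, 0.218, -0.062]
ft_force: [-2.7, 2.0, 2.6]
width: 0.0807
grip_force: 3.0
```

Run:
```python
from st import *
st()
ims=[]
for c,(x0,y0,w,h) in(('top',(330,130,80,80)),('scene',(250,150,80,80))):
    im=r.camera(c)[y0:y0+h,x0:x0+w,::-1];ims.append(cv2.resize(im,None,fx=5,fy=5,interpolation=cv2.INTER_CUBIC))
cv2.imwrite('pics/home.png',np.hstack(ims))
```

```text
t 10.3 dock tcp mm [-32.6   3.   26.4] F [-2.78  1.8   2.57] w 0.0807
L inner edge rear [-43.6  43.   27.5]
L inner edge front [-26.3  43.   35.5]
R inner edge rear [-38.8 -37.   17.3]
R inner edge front [-21.6 -37.   25.3]
```

View pics/home.png

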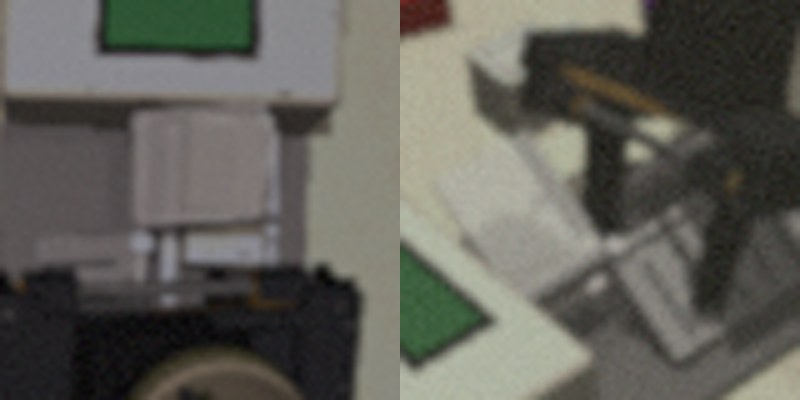

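The hard stop came at fingertip dock x ≈ -20 mm, against about -18 mm expected at home, and the tail shows ahead of the hand at (235,250). I back off, lift and release the lever.

>>> drive_tool --moves '[[[-0.0045, -0.0003, -0.0021, 0, 0, 0, 0.93], [-0.0045, -0.0003, -0.0021, 0, 0, 0, 0.93], [-0.0045, -0.0003, -0.0021, 0, 0, 0, 0.93], [0.0042, -0.0013, -0.009, 0, 0, 0, 0.93], [0.0042, -0.0013, -0.009, 0, 0, 0, 0.93], [0.0084, -0.0025, -0.018, 0, 0, 0, 0.93], [0.0084, -0.0025, -0.018, 0, 0, 0, 0.93], [0.0126, -0.0038, -0.027, 0, 0, 0, 0.93], [0.0126, -0.0038, -0.027, 0, 0, 0, 0.93], [0.0126, -0.0038, -0.027, 0, 0, 0, 0.93]]]'

```text
time: 11.4
ee_pos: [0.5842, -0.0865, 0.1783]
eef_rot: [0.974, -0.012, 0.218, -0.062]
ft_force: [0.5, 0.2, 0.0]
width: 0.081
grip_force: 0.0
```

>>> drive_tool --moves '[[[-0.04, 0, -0.02, 0, 0, 0, 0.93], [-0.04, 0, -0.02, 0, 0, 0, 0.93], [-0.04, 0, -0.02, 0, 0, 0, 0.93], [-0.03, 0, -0.015, 0, 0, 0, 0.93], [0, 0, 0, 0, 0, 0, 0.93]]]'

```text
time: 11.9
ee_pos: [0.4139, -0.0878, 0.1807]
eef_rot: [0.974, -0.013, 0.218, -0.062]
ft_force: [0.5, -0.3, 0.8]
width: 0.0806
grip_force: 0.0
```

Run:
```python
from st import *
st()
T=r.camera('top')
for q,z in(('cartridge',.008),('cartridge_tail',.026),('lip',.048)):
  for d in r.place_of('top',q)[:3]:
    v=at_z('top',d['at'],z)[:2]-p[:2];print(q,round(d['conf'],2),v[0]*np.cos(p[2])+v[1]*np.sin(p[2]),-v[0]*np.sin(p[2])+v[1]*np.cos(p[2]))
x0,y0=345,135
big=cv2.resize(T[y0:y0+70,x0:x0+70,::-1],None,fx=6,fy=6,interpolation=cv2.INTER_CUBIC)
for x,col in((-.025,(0,0,255)),(-.018,(0,255,0))):
    q=(proj('top',D(p,[(x,-.075,.044),(x,-.06,.044)]))-[x0,y0]+.5)*6;cv2.line(big,*[tuple(map(int,v)) for v in q],col,1)
S=r.camera('scene')[150:220,240:310,::-1]
cv2.imwrite('pics/end.png',np.hstack([big,cv2.resize(S,None,fx=5,fy=6,interpolation=cv2.INTER_CUBIC)]))
```

```text
t 11.9 dock tcp mm [-218.5   -8.4  180.7] F [ 0.55 -0.28  0.82] w 0.0806
L inner edge rear [-229.4   31.5  181.8]
L inner edge front [-212.1   31.5  189.8]
R inner edge rear [-224.8  -48.3  171.6]
R inner edge front [-207.6  -48.3  179.7]
cartridge 0.81 -0.22192636529453819 -0.18956409479806866
cartridge 0.64 0.017771724609071504 -0.05151349076485506
cartridge_tail 0.9 -0.19655491994985733 -0.1653999385083892
cartridge_tail 0.62 -0.021715253335220758 -0.048024212208307986
lip 0.72 -0.00653550477419078 -0.059054615295652625
```

View pics/end.png

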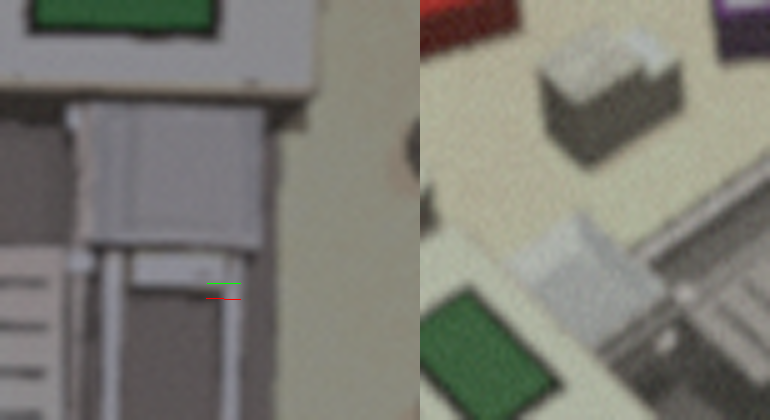

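The tail's rear edge lies at crop row 287. The green line at row 283 marks dock x -18 mm, so the tail is at about -20 mm: home within 2 mm. The cover lies level and shut, and the hand is clear.

```bash
python3 -c "
from bench import r
print(r.close_job())"
```

```text
the job is handed in; nothing more can be done
None
```

I held the flap open with the left finger and pushed the cartridge to a hard stop at the reader (about 2 mm off nominal home by camera). The flap looks shut behind it, the hand is clear, and I handed the job in at about 12 s; no verdict came back.

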